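Wedge a module tight in the bench fixture

ROBOT

A 6-joint arm with a two-finger parallel gripper is mounted at the origin on the work surface. World frame = base frame: x ahead of the robot, y to its left, z up, the work surface at z = 0. Lengths are in m, angles in rad, forces in N, time in s.
With the tool pointing down it reaches from about 0.35 to 0.85 m from the base axis. Payload 8.1 kg.
Tool frame: the origin (TCP) lies midway between the tips of the shut fingers; the grasp point (between the pads) lies 19 mm behind it; z points along the fingers, y is the line along which they close (so a half turn about z gives the same grasp; the last joint's range is limited). The gripper opens to 93 mm and grips with 3 to 60 N. Pads are 15 mm wide; open, the fingers measure 128 mm over their backs; the gripper's body (75 mm by 188 mm) begins 65 mm behind the grasp point.
Start: joints at [-1.19, 0.13, 1.488, -0, 1.523, -0.085], TCP at [0.27, -0.536, 0.219] pointing down, gripper open.
Joint ranges: [-2.96, 2.96], [-0.89, 2.26], [0.02, 2.5], [-1.34, 4.48], [0, 2.73], [-2.66, 2.66]. Speed limits (rad/s): [2.39, 2.39, 2.79, 3.14, 3.14, 3.14].

INTERFACE

Orientations are given as a rotation vector (axis times angle).
In Python, from plant import read_state, read_camera, camera_model, close_job gives the robot as it stands. The module is installed in compiled form; this text tells all that it offers.
- The arm moves only by the tool carry_out, never from a script. Its argument "moves" is a list of rows, each an object of numbers: "jaw": the finger opening in m, from 0 to 0.093; "dx", "dy", "dz": the shift along the tool's x, y, z in m; "yaw": the turn about the tool's z in rad. In form: [{"jaw": .., "dx": .., "dy": .., "dz": .., "yaw": ..}, ...]. A call has 1 to 8 rows; each row shifts and turns the commanded pose from where the row before left it, along the tool's axes as they then stand; what a row does not reach is not made up. A row lasts 1/8 s, in which the tool goes at most 62.5 mm and 10.7 degrees, less where a joint would pass 70% of its speed; a pose out of reach is approached as far as the arm can. A call is refused whole if a number of a shift passes 0.0625 or a number of a turn 0.188, either way. A call with a gripper value outside its range is refused whole. The fingers move at their own pace and stop on an object; "grip_force" is the grip in N (left out, the last holds). Time passes only in rows, so rows that do not move let the fingers close. It gives the time, the measured TCP pose, the force, the opening and the grip force at its end, in the units of the state.
- read_state(): the state, without advancing time (a new reading comes with each control period).
- read_camera(name): name is "side" or "top"; returns the picture (480x640x3 uint8, red, green, blue); there is no depth.
- camera_model(name): a dict with "camera_matrix" (3x3 intrinsics, pixels), "k1" (the pictures are not rectified: a ray, as slopes to the right and down, at radius r is drawn at 1 + k1 r^2 times it, then the intrinsics apply), "view" (4x4, takes a point from world to camera coordinates). Camera axes: x right, y up, looking along -z (the intrinsics and any distortion apply to the point x, -y, -z); pixel columns grow to the right and rows downward; lengths in m; the calibration is good to about 2 mm. A picture is of the moment at which its call begins. camera_model takes no time and is no camera call.
- close_job(): hands the job in; it is judged then, once.
The state is a dict: "t": time; "q": joint angles; "dq": joint speeds; "joint_torque": joint torques, N m; "tool_pos": TCP position; "orientation": TCP orientation; "force": force on the tool from outside, world axes, zero at the start; "wrist_torque": the same for the moment, N m; "opening": finger opening in m; "gripper_force": force on a finger pad.
Only numpy, scipy, OpenCV 4.12 (cv2) and the standard library are available. Lean on these libraries where they do the work, as an engineer would, in place of code of your own. Each camera call takes 0.05 s, during which the arm holds its last target. There are 200 camera calls.

TASK

Set the grey electronics module down in the fixture, between the orange wedge and the blue fence, and let go. Then take the mallet and tap the wedge in by its thick end with separate taps, at least two, drawing the mallet back between them, until a further tap no longer moves it and the module is clamped tight against the fence. Lay the mallet back along its black pad; do not push the wedge with the gripper, and leave the other things on the bench where they are.

Things in the scene. Friction and masses are not known exactly. Their poses are not given: they have to be found in the camera images.
- module_grip (a point): Module to be clamped: grey die-cast housing 110 (its x) x 56 (its y) x 30 mm high, with a black finned heatsink 44 (x) x 26 (y) x 32 mm high centrally on top (62 mm high in all, 0.28 to 0.56 kg). The point is the heatsink's centre, 46 mm above the module's underside; z up. A half turn makes no difference. Hold it by the heatsink, across its y.
- nest (a point): Point on the fixture's floor, 12 mm above the bench, for the middle of the module's length (up to 20 mm short of it in x is good). x: the way the wedge is driven, and the module's length; y: from wedge to fence; z up. Fixed plate from x = -120 to 80, y = -100 to 70 mm; dark end stop 30 mm high from x = 62 mm; dark rail 28 mm high behind the wedge (-y).
- wedge_butt (a point): Centre of the thick end of the orange wedge, the flat face to be struck: 52 mm wide, 34 mm high, centre 17 mm above the fixture's floor (29 mm above the bench), square to nest x. Axes as nest. It sticks out of the fixture, and by at least 5 mm when tight.
- wedge_nose (a point): Point on the wedge's clamping face (a flat vertical face along nest x, facing nest +y) at its thin end, 17 mm above the fixture's floor; the wedge reaches from here 170 mm back in -x to the butt. Axes as nest.
- wedge (a joint): How far the wedge is driven, m: 0 to 0.015 at the start, tight at about 0.04 to 0.075 (limit 0.09) depending on the fence. It slides level, 12 degrees from nest +x towards nest +y, so its face closes in 0.21 mm per mm. It drags with about 4 N, stays where left, and stiffens when it jams the module against the fence; a last push of 10 to 20 N jams it well.
- fence_face (a point): Middle of the clamping face of the blue fence (130 long x 22 x 32 mm high), 16 mm above the fixture's floor; the face is vertical, along nest x, and looks to nest -y. The fence is bolted at a different place each time: at the start the gap from wedge to fence is 5 to 15 mm more than the module's width. Axes as nest.
- mallet_mid (a point): Middle of the length of a small mallet, 200 mm long, lying along its own x with the head at +x; 17 mm above its underside. Its head and red butt end (34 mm high) carry it; 0.2 to 0.39 kg, most of it in the head.
- mallet_grip (a point): Good place to hold the mallet: on the handle's axis (handle 20 mm wide, 22 mm high), 47 mm behind the head's centre and 36 mm ahead of mallet_mid, 17 mm above its underside. Axes as mallet_mid.
- mallet_head (a point): Centre of the mallet's head: white round bar 34 mm thick with a dark steel band, 90 mm long across the handle, so a flat striking face lies 45 mm to either side along the mallet's y. Axes as mallet_mid.
- pad: Black rubber pad on which the mallet lies and to which it returns, fixed: 280 (x) x 130 (y) x 6 mm; origin at the centre of its underside, the mallet lies along its x.
- psu: Bystander, loose, not to be disturbed: black plastic power brick with a paper label, 100 x 60 x 38 mm high; origin at the centre of its underside.
- bottle: Bystander, loose, not to be disturbed: clear solvent bottle with a red cap, 48 mm across, 125 mm high; origin at the centre of its underside.
- spool: Bystander, loose, not to be disturbed: bare aluminium spool standing on its flange, 60 mm across, 38 mm high; origin at the centre of its underside.
- driver: Bystander, loose, not to be disturbed: screwdriver with a yellow handle lying along its own x, 170 mm long, 26 mm thick; origin at mid-length, underside.
- jar: Bystander, loose, not to be disturbed: amber glass jar with white lid, 48 mm across, 55 mm high; origin at the centre of its underside.
- cup: Bystander, loose, not to be disturbed: white ceramic cup, 68 mm across, 80 mm high; origin at the centre of its underside.
- tray: Bystander, loose, not to be disturbed: small blue open parts tray, 70 x 60 x 22 mm high; origin at the centre of its underside.

How it is judged:
On the way, in this order (a step that is already met when the one before it is completed fails the run):
1. the module lies flat in the fixture, let go (x of module_grip in the frame of nest between -0.022 and 0.022 m and y of module_grip in the frame of nest between -0.03 and 0.03 m and z of module_grip in the frame of nest between 0.04 and 0.05 m and angle between module_grip's own z axis and vertical below 0.06 rad and angle between the x axis of module_grip and the x axis of nest, either way round below 0.12 rad and contact force between the fingers and module below 0.1 N and linear speed of module below 0.02 m/s), for 0.2 s.
2. a first tap: the mallet touches the wedge (contact force between mallet and wedge above 1 N).
3. the mallet is drawn back off the wedge (contact force between mallet and wedge below 0.1 N), for 0.1 s.
4. a further tap (contact force between mallet and wedge above 1 N).
5. the module is clamped tight between wedge and fence with the mallet off the wedge (x of module_grip in the frame of nest between -0.022 and 0.022 m and y of module_grip in the frame of nest between -0.03 and 0.03 m and z of module_grip in the frame of nest between 0.04 and 0.05 m and angle between module_grip's own z axis and vertical below 0.06 rad and angle between the x axis of module_grip and the x axis of nest, either way round below 0.12 rad and contact force between wedge and module above 4 N and contact force between module and fence above 4 N and contact force between mallet and wedge below 0.1 N), for 0.3 s.
At the end, for the whole second after the job is handed in: Module flat and square (0.12 rad) in the fixture, within 22 mm of the nest point along it; wedge, driven past 30 mm, presses it and it presses the fence with over 4 N; mallet at rest on its pad, middle within 70 mm along and 50 mm across of the pad's centre, within 0.5 rad of its length (x of module_grip in the frame of nest between -0.022 and 0.022 m and y of module_grip in the frame of nest between -0.03 and 0.03 m and z of module_grip in the frame of nest between 0.04 and 0.05 m and angle between module_grip's own z axis and vertical below 0.06 rad and angle between the x axis of module_grip and the x axis of nest, either way round below 0.12 rad and contact force between wedge and module above 4 N and contact force between module and fence above 4 N and value of joint wedge above 0.03 m and linear speed of each of module, mallet below 0.02 m/s and x of mallet_mid in the frame of pad between -0.07 and 0.07 m and y of mallet_mid in the frame of pad between -0.05 and 0.05 m and z of mallet_mid in the frame of pad below 0.032 m and angle between the x axis of mallet_mid and the x axis of pad, either way round below 0.5 rad); the robot touches nothing.
It fails at once if the gripper or arm pushes on the wedge (contact force between any of the fingers, the arm and wedge above 1.5 N).
It fails at once if a bystander is disturbed (moved over 30 mm) (distance of any of psu, bottle, spool, driver, jar, cup, tray from where it was at the start of the episode above 0.03 m).
It also fails if it takes over 64 s, if anything falls off the work surface, if the arm or the gripper's body presses on something with over 40 N, if the wrist force passes 120 N, or if a joint passes its speed limit or range.

## Working session

There is one attempt and no reset: what is moved stays moved. The work goes in short steps, Python scripts to look and compute and a tool call to move; the robot and the scene stay as the last step left them, time stands still between calls to the robot, and variables do not carry over. Pictures are saved under pics/ and viewed, at most 10 in all, crops included, and the job is handed in when it is done.

Besides the shell and the picture viewer there is one more tool, called after "Emit:" by a JSON object that holds its "fn" and its "kwargs". carry_out: Moves the arm, as the interface text tells. Its arguments: {"type":"object","properties":{"moves":{"type":"array","items":{"type":"object","properties":{"jaw":{"type":"number"},"dx":{"type":"number"},"dy":{"type":"number"},"dz":{"type":"number"},"yaw":{"type":"number"}}}},"grip_force":{"type":"number"}},"required":["moves"]}

```bash
mkdir -p pics; cat > h.py <<'E'
import numpy as np, cv2
from plant import *
def snap(cam,name):
    im=read_camera(cam)[:,:,::-1].copy(); cv2.imwrite('pics/%s.png'%name,im); return im
def px2w(cam,u,v,z):
    m=camera_model(cam);K=np.array(m["camera_matrix"]);V=np.array(m["view"]);k1=m["k1"]
    d=np.linalg.solve(K,[u,v,1.]);d=d[:2]/d[2];s=d.copy()
    for _ in range(30): s=d/(1+k1*(s@s))
    ray=V[:3,:3].T@np.array([s[0],-s[1],-1.]);c=-V[:3,:3].T@V[:3,3]
    return c+ray*(z-c[2])/ray[2]
def w2px(cam,p):
    m=camera_model(cam);K=np.array(m["camera_matrix"]);V=np.array(m["view"]);k1=m["k1"]
    q=V[:3,:3]@np.array(p)+V[:3,3];s=np.array([q[0],-q[1]])/-q[2];s=s*(1+k1*(s@s))
    return (K@[s[0],s[1],1])[:2]
E
python3 - <<'E'
from h import *
snap('top','top0');snap('side','side0')
for c in('top','side'):
    m=camera_model(c);V=np.array(m['view']);print(c,m,-V[:3,:3].T@V[:3,3])
print(read_state())
E
```

```text
top {'camera_matrix': array([[446.44576964,   0.        , 316.03038793],
       [  0.        , 446.44576964, 237.02632824],
       [  0.        ,   0.        ,   1.        ]]), 'k1': -0.07898263599879328, 'view': array([[-0.01498071, -0.99987906, -0.00417773,  0.05388117],
       [ 0.98983749, -0.01542092,  0.14136453, -0.55363364],
       [-0.14141185, -0.00201753,  0.9899488 , -0.951861  ],
       [ 0.        ,  0.        ,  0.        ,  1.        ]])} [0.41421008 0.0434167  1.02078291]
side {'camera_matrix': array([[456.29129298,   0.        , 316.2550766 ],
       [  0.        , 456.29129298, 240.5919541 ],
       [  0.        ,   0.        ,   1.        ]]), 'k1': -0.046003128042252886, 'view': array([[-0.99487564, -0.10084818,  0.00721883,  0.53306054],
       [ 0.07809609, -0.72115065,  0.68836236, -0.06608107],
       [-0.06421423,  0.68539871,  0.72533106, -0.94920643],
       [ 0.        ,  0.        ,  0.        ,  1.        ]])} [0.47453706 0.65668864 0.73012855]
{'t': 0.1, 'q': array([-1.19039331e+00,  1.31086179e-01,  1.48914637e+00, -1.44382417e-05,
        1.52299412e+00, -8.54242059e-02]), 'dq': array([ 0.00111292, -0.00013905,  0.00091116, -0.00129178,  0.00097339,
        0.0001422 ]), 'joint_torque': array([ 1.71245971e-03, -5.61346006e+01, -4.93095231e+01,  7.70827266e-02,
        2.91964004e-02, -1.09681378e-04]), 'tool_pos': array([ 0.26931242, -0.53560173,  0.21770521]), 'orientation': array([-3.05519260e+00, -7.24750290e-01,  3.99392686e-04]), 'force': array([-0.06586953, -0.02035264,  0.10643586]), 'wrist_torque': array([-0.0245041 , -0.01100285, -0.01831919]), 'gripper_force': 0.0, 'opening': 0.0929115681430216}
```

View pics/top0.png

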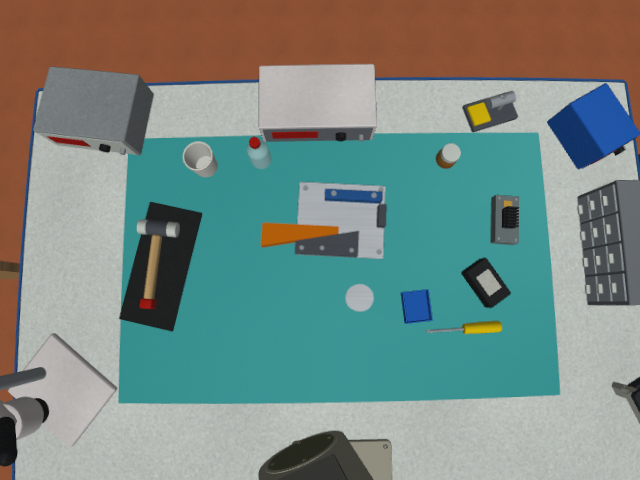

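View pics/side0.png

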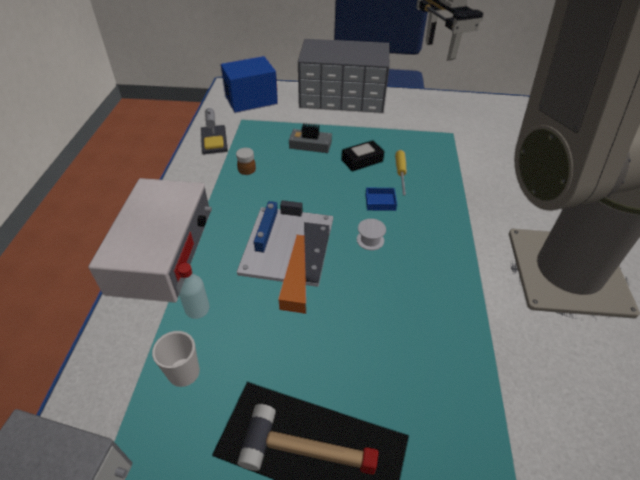

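```bash
python3 - <<'E'
import cv2,numpy as np
im=cv2.imread('pics/top0.png')
c=lambda x,y,w,h,s:cv2.resize(im[y:y+h,x:x+w],None,fx=s,fy=s,interpolation=cv2.INTER_CUBIC)
cv2.imwrite('pics/fix.png',c(250,170,160,100,5))
a=c(110,190,100,150,4);b=c(480,185,50,75,8)
cv2.imwrite('pics/mm.png',np.hstack([a,b]))
E
```

```text
(no output)
```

View pics/fix.png

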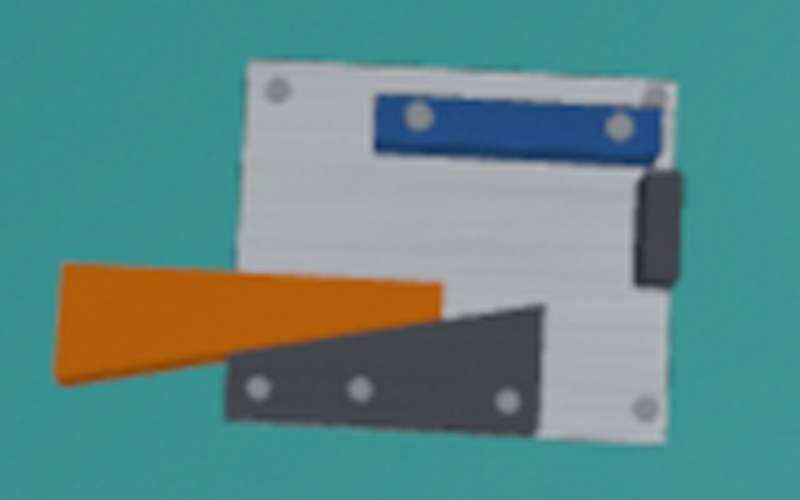

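View pics/mm.png

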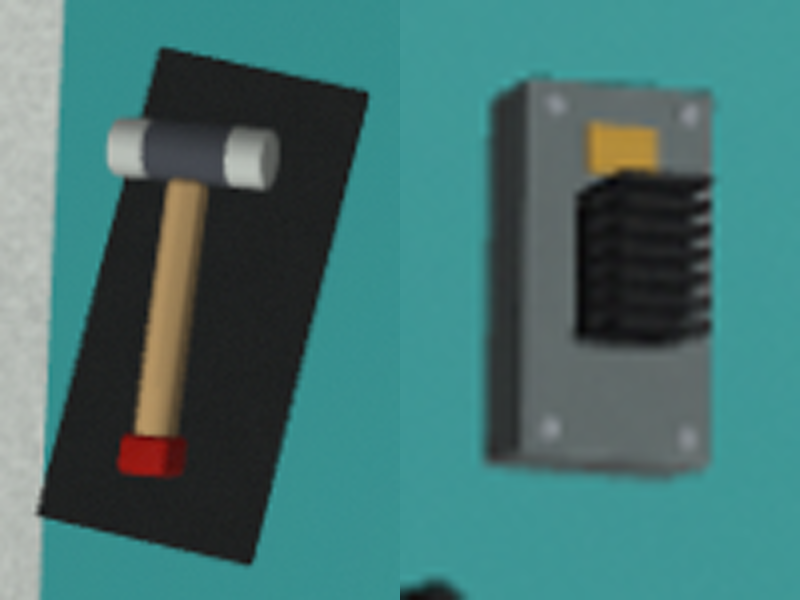

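```bash
python3 - <<'E'
from h import *
def P(l,ox,oy,s,z): return np.array([px2w('top',ox+(x+.5)/s-.5,oy+(y+.5)/s-.5,z)[:2] for x,y in l])
np.set_printoptions(precision=4,suppress=True)
def fit(loc,w):
    c=cv2.estimateAffinePartial2D(np.float32(loc),np.float32(w))[0]
    L=loc-loc.mean(0);W=w-w.mean(0);a=np.arctan2((L[:,0]*W[:,1]-L[:,1]*W[:,0]).sum(),(L*W).sum())
    R=np.array([[np.cos(a),-np.sin(a)],[np.sin(a),np.cos(a)]]);t=w.mean(0)-R@loc.mean(0)
    return R,t,a,(w-(loc@R.T+t))
pl=P([(248,62),(677,82),(665,442)],250,170,5,.012)
R,t,a,e=fit(np.array([[-.12,.07],[.08,.07],[.08,-.1]]),pl);print('nest',t,a,'res',e)
N=lambda w:(w-t)@R
w=P([(64,263),(443,283),(58,378),(441,319)],250,170,5,.046);print('wedge butt/face, nose',N(w));print(w)
f=P([(375,149),(657,157)],250,170,5,.044);print('fence top',N(f));f=P([(375,154),(657,163)],250,170,5,.012);print('fence bot',N(f))
m=P([(130,80),(312,92),(308,470),(120,462)],480,185,8,.03)
Rm,tm,am,e=fit(np.array([[.055,.028],[.055,-.028],[-.055,-.028],[-.055,.028]]),m);print('module',tm,am,'res',e)
h=P([(108,146),(274,160)],110,190,4,.023);print('head',h,np.linalg.norm(h[0]-h[1]))
h=P([(187,180),(156,437)],110,190,4,.034);print('handle',h,np.arctan2(*(h[0]-h[1])[::-1]),np.linalg.norm(h[0]-h[1]))
p=P([(163,47),(369,93),(252,566),(38,515)],110,190,4,.006);print('pad',p.mean(0),p, np.arctan2(*(p[0]-p[3])[::-1]))
E
```

```text
nest [ 0.6115 -0.0322] -1.6344064971534153 res [[-0.0007 -0.0005]
 [-0.0006 -0.0003]
 [ 0.0013  0.0007]]
wedge butt/face, nose [[-0.1943 -0.0353]
 [-0.0259 -0.0363]
 [-0.1935 -0.0868]
 [-0.0261 -0.0524]]
[[ 0.5886  0.164 ]
 [ 0.5769 -0.004 ]
 [ 0.5371  0.1665]
 [ 0.5608 -0.0028]]
fence top [[-0.0587  0.0233]
 [ 0.0676  0.0258]]
fence bot [[-0.0585  0.0284]
 [ 0.072   0.0305]]
module [ 0.5909 -0.3912] -0.09131722347755493 res [[-0.0002 -0.0014]
 [ 0.0009  0.0007]
 [ 0.0006  0.0009]
 [-0.0013 -0.0002]]
head [[0.5885 0.4576]
 [0.5787 0.3601]] 0.09803459193565052
handle [[0.5663 0.4063]
 [0.4222 0.4193]] -0.0897662271810059 0.1446484736241811
pad [0.4996 0.4038] [[0.65   0.4341]
 [0.6201 0.3105]
 [0.3496 0.3725]
 [0.3785 0.4979]] -0.23070224314278073
```

Emit:
{"fn": "carry_out", "kwargs": {"moves": [{"dx": 0.03, "jaw": 0.07}, {"dx": 0.05, "dy": 0.002}, {"dx": 0.055, "dy": 0.003}, {"dx": 0.055, "dy": 0.003}, {"dx": 0.055, "dy": 0.003}, {"dx": 0.055, "dy": 0.003}, {"dx": 0.052, "dy": 0.001}, {"yaw": 0.18}]}}

```text
invalid input at $.moves[0]: expected keys jaw, dx, dy, dz, yaw
```

Emit:
{"fn": "carry_out", "kwargs": {"moves": [{"yaw": 0.185}, {"yaw": 0.185}, {"dz": 0.03}, {"dz": 0.03}, {}]}}

```text
invalid input at $.moves[0]: expected keys jaw, dx, dy, dz, yaw
```

```bash
cat >> h.py <<'E'
def to(x,y,z,psi):
    s=read_state();p=s['tool_pos'];o=s['orientation'];R=cv2.Rodrigues(np.array(o))[0]
    ps=np.arctan2(R[1,1],R[0,1]);D=R.T@(np.array([x,y,z])-p)
    print('t %.2f pos'%s['t'],p.round(4),'psi %.4f'%ps,'tilt',R[:2,2].round(4),'-> d',D.round(4),'yaw %.4f'%((ps-psi+np.pi)%(2*np.pi)-np.pi),'F',s['force'].round(1),'open %.4f gf %.1f'%(s['opening'],s['gripper_force']))
E
python3 -c "
from h import *
to(.5909,-.3912,.037,-1.662)
a=snap('top','a')[150:300,440:560];b=snap('side','b')[80:230,250:400]
cv2.imwrite('pics/pick.png',np.hstack([cv2.resize(a,(480,600)),cv2.resize(b,None,fx=2,fy=4)]))
"
```

```text
t 0.10 pos [ 0.2693 -0.5356  0.2177] psi -1.1050 tilt [-0.0006  0.0015] -> d [0.3522 0.0157 0.1807] yaw 0.5570 F [-0.1 -0.   0.1] open 0.0929 gf 0.0
```

View pics/pick.png

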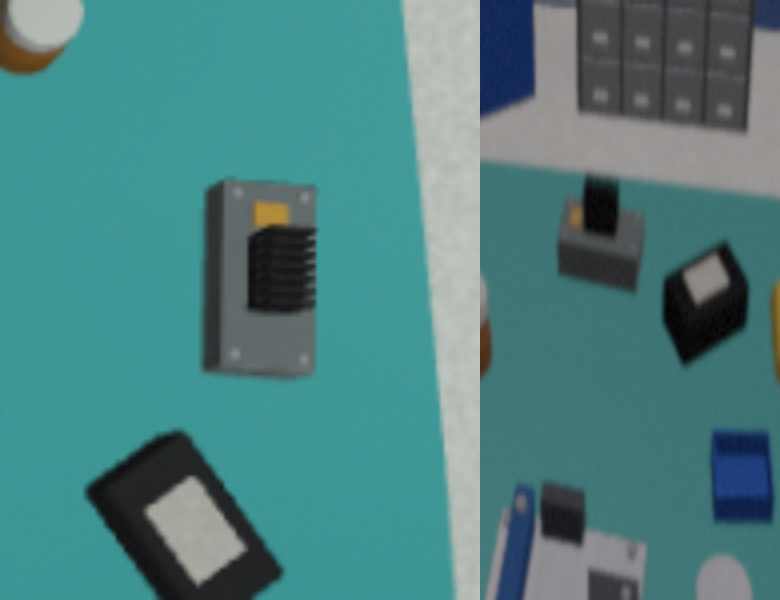

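The moves were refused because every row needs all its keys. The picture shows the module untouched, with the heatsink around top px (510,217).

Emit:
{"fn": "carry_out", "kwargs": {"moves": [{"dx": 0.03, "dy": 0, "dz": 0, "yaw": 0, "jaw": 0.07}, {"dx": 0.05, "dy": 0.002, "dz": 0, "yaw": 0, "jaw": 0.07}, {"dx": 0.055, "dy": 0.003, "dz": 0, "yaw": 0, "jaw": 0.07}, {"dx": 0.055, "dy": 0.003, "dz": 0, "yaw": 0, "jaw": 0.07}, {"dx": 0.055, "dy": 0.003, "dz": 0, "yaw": 0, "jaw": 0.07}, {"dx": 0.055, "dy": 0.003, "dz": 0, "yaw": 0, "jaw": 0.07}, {"dx": 0.052, "dy": 0.001, "dz": 0, "yaw": 0, "jaw": 0.07}, {"dx": 0, "dy": 0, "dz": 0, "yaw": 0.18, "jaw": 0.07}]}}

```text
t: 1.2
tool_pos: [0.5938, -0.3882, 0.2173]
orientation: [-3.108, -0.449, 0.0]
force: [-0.8, -0.8, -0.2]
opening: 0.0698
gripper_force: 0.0
```

Emit:
{"fn": "carry_out", "kwargs": {"moves": [{"dx": 0, "dy": 0, "dz": 0, "yaw": 0.185, "jaw": 0.07}, {"dx": 0, "dy": 0, "dz": 0, "yaw": 0.185, "jaw": 0.07}, {"dx": 0, "dy": 0, "dz": 0.04, "yaw": 0, "jaw": 0.07}, {"dx": 0, "dy": 0, "dz": 0.04, "yaw": 0, "jaw": 0.07}, {"dx": 0, "dy": 0, "dz": 0, "yaw": 0, "jaw": 0.07}]}}

```text
t: 1.82
tool_pos: [0.5881, -0.3894, 0.1334]
orientation: [-3.134, 0.132, 0.012]
force: [0.0, 0.1, -0.1]
opening: 0.0699
gripper_force: 0.0
```

```bash
python3 -c "
from h import *
to(.5909,-.3912,.037,-1.662)
"
```

```text
t 1.82 pos [ 0.5881 -0.3894  0.1334] psi -1.6550 tilt [-0.0071  0.0055] -> d [0.0037 0.0021 0.0964] yaw 0.0070 F [ 0.   0.1 -0.1] open 0.0699 gf 0.0
```

Emit:
{"fn": "carry_out", "kwargs": {"moves": [{"dx": 0.0037, "dy": 0.002, "dz": 0.04, "yaw": 0.007, "jaw": 0.07}, {"dx": 0, "dy": 0, "dz": 0.036, "yaw": 0, "jaw": 0.07}, {"dx": 0, "dy": 0, "dz": 0.02, "yaw": 0, "jaw": 0.07}, {"dx": 0, "dy": 0, "dz": 0, "yaw": 0, "jaw": 0.07}]}}

```text
t: 2.33
tool_pos: [0.5937, -0.3933, 0.0419]
orientation: [-3.137, 0.143, 0.003]
force: [-0.9, -0.2, -0.4]
opening: 0.0702
gripper_force: 0.0
```

```bash
python3 -c "
from h import *
to(.5909,-.3912,.037,-1.662)
"
```

```text
t 2.33 pos [ 0.5937 -0.3933  0.0419] psi -1.6620 tilt [-0.0017  0.0013] -> d [-0.003  -0.0018  0.0049] yaw 0.0000 F [-0.9 -0.2 -0.4] open 0.0702 gf 0.0
```

Emit:
{"fn": "carry_out", "kwargs": {"moves": [{"dx": 0, "dy": 0, "dz": 0, "yaw": 0, "jaw": 0.015}, {"dx": 0, "dy": 0, "dz": 0, "yaw": 0, "jaw": 0.015}, {"dx": 0, "dy": 0, "dz": 0, "yaw": 0, "jaw": 0.015}, {"dx": 0, "dy": 0, "dz": 0, "yaw": 0, "jaw": 0.015}, {"dx": 0, "dy": 0, "dz": 0, "yaw": 0, "jaw": 0.015}], "grip_force": 30}}

```text
t: 2.95
tool_pos: [0.5945, -0.3931, 0.0429]
orientation: [-3.137, 0.143, -0.0]
force: [0.8, 2.3, 3.3]
opening: 0.0258
gripper_force: 30.0
```

```bash
python3 -c "
from h import *
to(.5909,-.3912,.127,-1.662)
"
```

```text
t 2.95 pos [ 0.5945 -0.3931  0.0429] psi -1.6618 tilt [0.0002 0.0008] -> d [-0.0037 -0.0016 -0.0841] yaw 0.0002 F [0.8 2.3 3.3] open 0.0258 gf 30.0
```

Emit:
{"fn": "carry_out", "kwargs": {"moves": [{"dx": 0, "dy": 0, "dz": 0, "yaw": 0, "jaw": 0.05}, {"dx": -0.003, "dy": 0, "dz": 0, "yaw": 0, "jaw": 0.05}, {"dx": 0, "dy": 0, "dz": 0.006, "yaw": 0, "jaw": 0.05}, {"dx": 0, "dy": 0, "dz": 0, "yaw": 0, "jaw": 0.015}, {"dx": 0, "dy": 0, "dz": 0, "yaw": 0, "jaw": 0.015}, {"dx": 0, "dy": 0, "dz": 0, "yaw": 0, "jaw": 0.015}, {"dx": 0, "dy": 0, "dz": 0, "yaw": 0, "jaw": 0.015}, {"dx": 0, "dy": 0, "dz": 0, "yaw": 0, "jaw": 0.015}], "grip_force": 35}}

```text
t: 3.95
tool_pos: [0.5914, -0.3933, 0.0367]
orientation: [-3.138, 0.143, -0.0]
force: [0.8, 1.2, -0.4]
opening: 0.0258
gripper_force: 35.0
```

Emit:
{"fn": "carry_out", "kwargs": {"moves": [{"dx": 0, "dy": 0, "dz": -0.02, "yaw": 0, "jaw": 0.015}, {"dx": 0, "dy": 0, "dz": -0.04, "yaw": 0, "jaw": 0.015}, {"dx": 0, "dy": 0, "dz": -0.04, "yaw": 0, "jaw": 0.015}, {"dx": 0, "dy": 0, "dz": 0, "yaw": 0, "jaw": 0.015}]}}

```text
t: 4.45
tool_pos: [0.5939, -0.3955, 0.1434]
orientation: [3.133, -0.143, 0.012]
force: [0.4, 0.0, -2.7]
opening: 0.0254
gripper_force: 35.0
```

```bash
python3 -c "
from h import *
to(.6,-.022,.137,-.064)
"
```

```text
t 4.45 pos [ 0.5939 -0.3955  0.1434] psi -1.6620 tilt [ 0.0077 -0.0061] -> d [-0.028  -0.3725  0.0042] yaw -1.5980 F [ 0.4  0.  -2.7] open 0.0254 gf 35.0
```

Emit:
{"fn": "carry_out", "kwargs": {"moves": [{"dx": 0, "dy": -0.03, "dz": 0, "yaw": -0.09, "jaw": 0.015}, {"dx": 0, "dy": -0.05, "dz": 0, "yaw": 0, "jaw": 0.015}, {"dx": 0, "dy": -0.055, "dz": 0, "yaw": 0, "jaw": 0.015}, {"dx": 0, "dy": -0.055, "dz": 0, "yaw": 0, "jaw": 0.015}, {"dx": 0, "dy": -0.055, "dz": 0, "yaw": 0, "jaw": 0.015}, {"dx": 0, "dy": -0.055, "dz": 0, "yaw": 0, "jaw": 0.015}, {"dx": 0, "dy": -0.055, "dz": 0, "yaw": 0, "jaw": 0.015}, {"dx": 0, "dy": 0, "dz": 0, "yaw": -0.1, "jaw": 0.015}]}}

```text
t: 5.45
tool_pos: [0.5932, -0.0342, 0.1352]
orientation: [-3.136, -0.165, 0.003]
force: [0.2, -1.3, -4.3]
opening: 0.0259
gripper_force: 35.0
```

Emit:
{"fn": "carry_out", "kwargs": {"moves": [{"dx": 0, "dy": 0, "dz": 0, "yaw": -0.175, "jaw": 0.015}, {"dx": 0, "dy": 0, "dz": 0, "yaw": -0.18, "jaw": 0.015}, {"dx": 0, "dy": 0, "dz": 0, "yaw": -0.18, "jaw": 0.015}, {"dx": 0, "dy": 0, "dz": 0, "yaw": -0.18, "jaw": 0.015}, {"dx": 0, "dy": 0, "dz": 0, "yaw": -0.18, "jaw": 0.015}, {"dx": 0, "dy": 0, "dz": 0, "yaw": -0.18, "jaw": 0.015}, {"dx": 0, "dy": 0, "dz": 0, "yaw": -0.18, "jaw": 0.015}, {"dx": 0, "dy": 0, "dz": 0, "yaw": -0.1, "jaw": 0.015}]}}

```text
t: 6.45
tool_pos: [0.5934, -0.0385, 0.1352]
orientation: [-2.342, -2.092, 0.002]
force: [0.6, 0.9, -2.9]
opening: 0.0258
gripper_force: 35.0
```

```bash
python3 -c "
from h import *
to(.6077,-.0219,.051,-.065)
"
```

```text
t 6.45 pos [ 0.5934 -0.0385  0.1352] psi -0.1126 tilt [-0.0022  0.0003] -> d [0.0181 0.0125 0.0841] yaw -0.0476 F [ 0.6  0.9 -2.9] open 0.0258 gf 35.0
```

Emit:
{"fn": "carry_out", "kwargs": {"moves": [{"dx": 0.018, "dy": 0.0125, "dz": 0.02, "yaw": -0.0476, "jaw": 0.015}, {"dx": 0, "dy": 0, "dz": 0.02, "yaw": 0, "jaw": 0.015}, {"dx": 0, "dy": 0, "dz": 0, "yaw": 0, "jaw": 0.015}, {"dx": 0, "dy": 0, "dz": 0, "yaw": 0, "jaw": 0.015}]}}

```text
t: 6.95
tool_pos: [0.6085, -0.0225, 0.0965]
orientation: [-2.298, -2.142, 0.001]
force: [-0.5, 0.3, -3.3]
opening: 0.026
gripper_force: 35.0
```

```bash
python3 -c "
from h import *
to(.6077,-.0219,.051,-.065)
a=snap('top','c')[160:270,240:400];b=snap('side','d')[170:320,220:360]
cv2.imwrite('pics/place.png',np.hstack([cv2.resize(a,None,fx=2.5,fy=2.5),cv2.resize(b,None,fx=2.8,fy=2.8)[:275]]) if 0 else cv2.resize(b,None,fx=4,fy=4,interpolation=cv2.INTER_CUBIC))
"
```

```text
t 6.95 pos [ 0.6085 -0.0225  0.0965] psi -0.0702 tilt [-0.0008 -0.0001] -> d [ 0.0006 -0.0008  0.0455] yaw -0.0052 F [-0.5  0.3 -3.3] open 0.0260 gf 35.0
```

View pics/place.png

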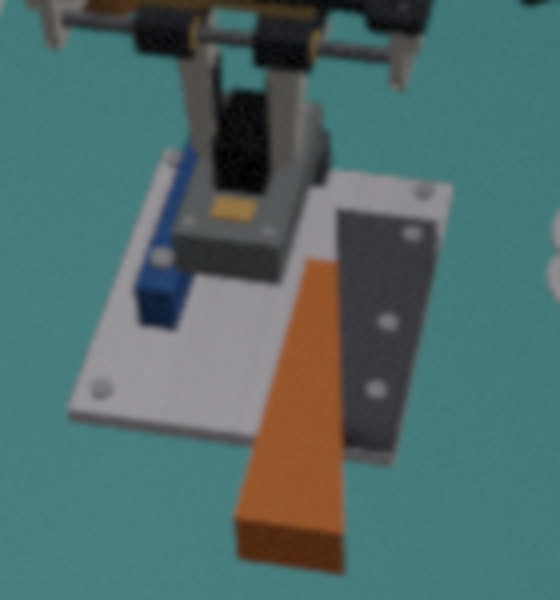

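```bash
python3 - <<'E'
from h import *
np.set_printoptions(precision=4,suppress=True)
a=-1.636;R=np.array([[np.cos(a),-np.sin(a)],[np.sin(a),np.cos(a)]]);t=np.array([.6115,-.0322])
for n,x,y,z in [('fence top',181,292,.044),('fence bot',174,327,.012),('fence top L',138,287,.044),('nose',304,260,.046),('butt',238,520,.046),('buttR',344,532,.046),('plateFL',70,410,.012),('mod bl',175,262,.0595),('mod br',279,282,.0595),('mod tl',179,231,.0895),('mod tr',286,249,.0895),('screw',424,190,.014)]:
    w=px2w('side',220+(x+.5)/4-.5,170+(y+.5)/4-.5,z)[:2];print(n,w,(w-t)@R)
E
```

```text
fence top [0.6401 0.0255] [-0.0594  0.0248]
fence bot [0.647  0.0216] [-0.056   0.0319]
fence top L [0.6628 0.0244] [-0.0598  0.0475]
nose [ 0.5798 -0.0023] [-0.0278 -0.0336]
butt [0.588  0.1667] [-0.1969 -0.0364]
buttR [0.5387 0.1682] [-0.1952 -0.0857]
plateFL [0.6894 0.0835] [-0.1205  0.0702]
mod bl [0.6432 0.0193] [-0.0534  0.0282]
mod br [0.5882 0.0275] [-0.0581 -0.0271]
mod tl [0.6375 0.0264] [-0.0601  0.0221]
mod tr [0.5829 0.0331] [-0.0633 -0.0328]
screw [ 0.5242 -0.0956] [ 0.0689 -0.083 ]
```

Emit:
{"fn": "carry_out", "kwargs": {"moves": [{"dx": 0.0006, "dy": -0.0008, "dz": 0.01, "yaw": -0.005, "jaw": 0.015}, {"dx": 0, "dy": 0, "dz": 0.005, "yaw": 0, "jaw": 0.015}, {"dx": 0, "dy": 0, "dz": 0, "yaw": 0, "jaw": 0.015}]}}

```text
t: 7.42
tool_pos: [0.6074, -0.0214, 0.0807]
orientation: [-2.291, -2.148, 0.002]
force: [0.4, 0.4, -3.2]
opening: 0.0261
gripper_force: 35.0
```

```bash
python3 -c "
from h import *
to(.6077,-.0219,.0495,-.065)
"
```

```text
t 7.42 pos [ 0.6074 -0.0214  0.0807] psi -0.0645 tilt [-0.0016  0.0002] -> d [-0.0005  0.0003  0.0312] yaw 0.0005 F [ 0.4  0.4 -3.2] open 0.0261 gf 35.0
```

Emit:
{"fn": "carry_out", "kwargs": {"moves": [{"dx": 0, "dy": 0, "dz": 0.006, "yaw": 0, "jaw": 0.015}, {"dx": 0, "dy": 0, "dz": 0.006, "yaw": 0, "jaw": 0.015}, {"dx": 0, "dy": 0, "dz": 0.005, "yaw": 0, "jaw": 0.015}, {"dx": 0, "dy": 0, "dz": 0, "yaw": 0, "jaw": 0.015}]}}

```text
t: 7.92
tool_pos: [0.6076, -0.0214, 0.0638]
orientation: [-2.291, -2.148, 0.001]
force: [0.6, -0.5, -3.1]
opening: 0.0258
gripper_force: 35.0
```

```bash
python3 -c "
from h import *
to(.6077,-.0219,.0495,-.065)
"
```

```text
t 7.92 pos [ 0.6076 -0.0214  0.0638] psi -0.0644 tilt [-0.0013  0.0002] -> d [-0.0005  0.0002  0.0143] yaw 0.0006 F [ 0.6 -0.5 -3.1] open 0.0258 gf 35.0
```

Emit:
{"fn": "carry_out", "kwargs": {"moves": [{"dx": 0, "dy": 0, "dz": 0.006, "yaw": 0, "jaw": 0.015}, {"dx": 0, "dy": 0, "dz": 0.005, "yaw": 0, "jaw": 0.015}, {"dx": 0, "dy": 0, "dz": 0.003, "yaw": 0, "jaw": 0.015}, {"dx": 0, "dy": 0, "dz": 0, "yaw": 0, "jaw": 0.015}]}}

```text
t: 8.43
tool_pos: [0.6078, -0.0214, 0.0502]
orientation: [-2.291, -2.148, 0.001]
force: [0.7, -1.4, -2.0]
opening: 0.0258
gripper_force: 35.0
```

```bash
python3 -c "
from h import *
to(.6077,-.0219,.0495,-.065)
"
```

```text
t 8.43 pos [ 0.6078 -0.0214  0.0502] psi -0.0644 tilt [-0.0007  0.0001] -> d [-0.0005 -0.0001  0.0007] yaw 0.0006 F [ 0.7 -1.4 -2. ] open 0.0258 gf 35.0
```

Emit:
{"fn": "carry_out", "kwargs": {"moves": [{"dx": 0, "dy": 0, "dz": 0.0005, "yaw": 0, "jaw": 0.015}, {"dx": 0, "dy": 0, "dz": 0, "yaw": 0, "jaw": 0.036}, {"dx": 0, "dy": 0, "dz": 0, "yaw": 0, "jaw": 0.036}, {"dx": 0, "dy": 0, "dz": 0, "yaw": 0, "jaw": 0.036}, {"dx": 0, "dy": 0, "dz": -0.02, "yaw": 0, "jaw": 0.036}, {"dx": 0, "dy": 0, "dz": -0.05, "yaw": 0, "jaw": 0.06}, {"dx": 0, "dy": 0, "dz": -0.06, "yaw": 0, "jaw": 0.06}, {"dx": 0, "dy": 0, "dz": -0.03, "yaw": 0, "jaw": 0.06}]}}

```text
t: 9.43
tool_pos: [0.61, -0.0216, 0.2166]
orientation: [2.288, 2.145, 0.007]
force: [0.3, -1.1, -0.1]
opening: 0.0583
gripper_force: 0.0
```

```bash
python3 -c "
from h import *
to(.5608,.407,.15,-1.661)
b=snap('side','e')[170:320,220:360]
cv2.imwrite('pics/e4.png',cv2.resize(b,None,fx=4,fy=4,interpolation=cv2.INTER_CUBIC))
"
```

```text
t 9.43 pos [ 0.61   -0.0216  0.2166] psi -0.0644 tilt [ 0.0072 -0.0008] -> d [ 0.4246 -0.0772  0.0659] yaw 1.5966 F [ 0.3 -1.1 -0.1] open 0.0583 gf 0.0
```

View pics/e4.png

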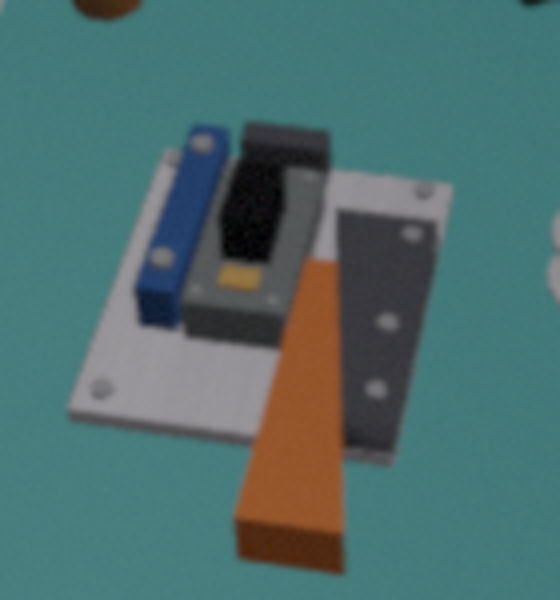

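Emit:
{"fn": "carry_out", "kwargs": {"moves": [{"dx": 0.045, "dy": -0.011, "dz": 0, "yaw": 0, "jaw": 0.06}, {"dx": 0.054, "dy": -0.013, "dz": 0, "yaw": 0, "jaw": 0.06}, {"dx": 0.055, "dy": -0.013, "dz": 0, "yaw": 0, "jaw": 0.06}, {"dx": 0.055, "dy": -0.013, "dz": 0, "yaw": 0, "jaw": 0.06}, {"dx": 0.055, "dy": -0.013, "dz": 0, "yaw": 0, "jaw": 0.06}, {"dx": 0.055, "dy": -0.013, "dz": 0, "yaw": 0, "jaw": 0.06}, {"dx": 0.054, "dy": -0.013, "dz": 0, "yaw": 0, "jaw": 0.06}, {"dx": 0.05, "dy": -0.011, "dz": 0, "yaw": 0, "jaw": 0.06}]}}

```text
t: 10.48
tool_pos: [0.535, 0.4091, 0.2114]
orientation: [2.291, 2.149, 0.002]
force: [0.2, 0.1, 0.4]
opening: 0.0598
gripper_force: 0.0
```

Emit:
{"fn": "carry_out", "kwargs": {"moves": [{"dx": 0, "dy": 0, "dz": 0, "yaw": -0.18, "jaw": 0.06}, {"dx": 0, "dy": 0, "dz": 0, "yaw": -0.18, "jaw": 0.06}, {"dx": 0, "dy": 0, "dz": 0, "yaw": -0.18, "jaw": 0.06}, {"dx": 0, "dy": 0, "dz": 0, "yaw": -0.18, "jaw": 0.06}, {"dx": 0, "dy": 0, "dz": 0, "yaw": -0.18, "jaw": 0.06}, {"dx": 0, "dy": 0, "dz": 0, "yaw": -0.18, "jaw": 0.06}, {"dx": 0, "dy": 0, "dz": 0, "yaw": -0.18, "jaw": 0.06}, {"dx": 0, "dy": 0, "dz": 0, "yaw": -0.18, "jaw": 0.06}]}}

```text
t: 11.48
tool_pos: [0.5356, 0.4071, 0.2112]
orientation: [0.297, 3.127, 0.001]
force: [-0.0, -0.6, -0.9]
opening: 0.0596
gripper_force: 0.0
```

```bash
python3 -c "
from h import *
to(.5368,.4089,.08,1.478)
"
```

```text
t 11.47 pos [0.5356 0.4071 0.2112] psi 1.3816 tilt [0.0007 0.0005] -> d [-0.0007  0.0019  0.1312] yaw -0.0964 F [-0.  -0.6 -0.9] open 0.0596 gf 0.0
```

Emit:
{"fn": "carry_out", "kwargs": {"moves": [{"dx": -0.0007, "dy": 0.002, "dz": 0.04, "yaw": -0.0964, "jaw": 0.06}, {"dx": 0, "dy": 0, "dz": 0.05, "yaw": 0, "jaw": 0.06}, {"dx": 0, "dy": 0, "dz": 0.04, "yaw": 0, "jaw": 0.06}, {"dx": 0, "dy": 0, "dz": 0.02, "yaw": 0, "jaw": 0.06}, {"dx": 0, "dy": 0, "dz": 0, "yaw": 0, "jaw": 0.06}, {"dx": 0, "dy": 0, "dz": 0, "yaw": 0, "jaw": 0.06}]}}

```text
t: 12.22
tool_pos: [0.538, 0.4098, 0.0627]
orientation: [0.155, 3.135, 0.003]
force: [0.7, -0.3, 0.7]
opening: 0.0603
gripper_force: 0.0
```

```bash
python3 -c "
from h import *
to(.5368,.4089,.0105,1.478)
b=snap('side','f')[370:480,190:430]
cv2.imwrite('pics/f4.png',cv2.resize(b,None,fx=3.2,fy=3.2,interpolation=cv2.INTER_CUBIC))
"
```

```text
t 12.22 pos [0.538  0.4098 0.0627] psi 1.4720 tilt [0.0029 0.0018] -> d [ 0.0013 -0.0011  0.0522] yaw -0.0060 F [ 0.7 -0.3  0.7] open 0.0603 gf 0.0
```

View pics/f4.png

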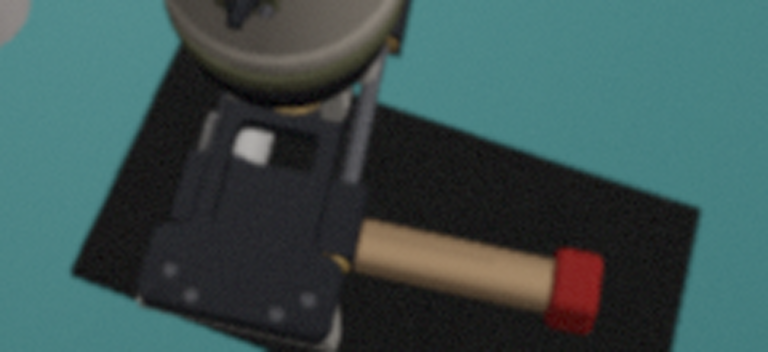

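The gripper sits over the handle, with the red butt at side px about (370,460). I descend and grip.

Emit:
{"fn": "carry_out", "kwargs": {"moves": [{"dx": 0.001, "dy": -0.001, "dz": 0.02, "yaw": -0.006, "jaw": 0.06}, {"dx": 0, "dy": 0, "dz": 0.02, "yaw": 0, "jaw": 0.06}, {"dx": 0, "dy": 0, "dz": 0.009, "yaw": 0, "jaw": 0.06}, {"dx": 0, "dy": 0, "dz": 0, "yaw": 0, "jaw": 0.06}, {"dx": 0, "dy": 0, "dz": 0, "yaw": 0, "jaw": 0.06}]}}

```text
t: 12.9
tool_pos: [0.5359, 0.4082, 0.0115]
orientation: [0.146, 3.138, 0.001]
force: [-0.0, -0.1, 0.9]
opening: 0.0604
gripper_force: 0.0
```

```bash
python3 -c "
from h import *
to(.5368,.4089,.0105,1.478)
"
```

```text
t 12.90 pos [0.5359 0.4082 0.0115] psi 1.4780 tilt [0.0004 0.0003] -> d [-0.0009  0.0007  0.001 ] yaw 0.0000 F [-0.  -0.1  0.9] open 0.0604 gf 0.0
```

Emit:
{"fn": "carry_out", "kwargs": {"moves": [{"dx": 0, "dy": 0, "dz": 0, "yaw": 0, "jaw": 0.008}, {"dx": 0, "dy": 0, "dz": 0, "yaw": 0, "jaw": 0.008}, {"dx": 0, "dy": 0, "dz": 0, "yaw": 0, "jaw": 0.008}, {"dx": 0, "dy": 0, "dz": 0, "yaw": 0, "jaw": 0.008}, {"dx": 0, "dy": 0, "dz": 0, "yaw": 0, "jaw": 0.008}], "grip_force": 60}}

```text
t: 13.52
tool_pos: [0.5357, 0.4085, 0.0114]
orientation: [0.145, 3.138, 0.001]
force: [0.6, 3.5, 0.4]
opening: 0.0195
gripper_force: 60.0
```

```bash
python3 -c "
from h import *
to(.5368,.4089,.0905,1.478)
"
```

```text
t 13.53 pos [0.5357 0.4085 0.0114] psi 1.4782 tilt [0.0005 0.0008] -> d [-0.0011  0.0006 -0.0791] yaw 0.0002 F [0.6 3.5 0.4] open 0.0195 gf 60.0
```

Emit:
{"fn": "carry_out", "kwargs": {"moves": [{"dx": 0, "dy": 0, "dz": -0.02, "yaw": 0, "jaw": 0.008}, {"dx": 0, "dy": 0, "dz": -0.05, "yaw": 0, "jaw": 0.008}, {"dx": 0, "dy": 0, "dz": -0.04, "yaw": 0, "jaw": 0.008}, {"dx": 0, "dy": 0, "dz": 0, "yaw": 0, "jaw": 0.008}]}}

```text
t: 14.02
tool_pos: [0.5383, 0.4095, 0.1271]
orientation: [0.146, 3.131, 0.008]
force: [-0.0, 0.3, -4.8]
opening: 0.0197
gripper_force: 60.0
```

```bash
python3 -c "
from h import *
print('cup',px2w('top',199,156,.08),px2w('side',175,346,.08),'bottle',px2w('top',255,142,.125),px2w('side',195,312,.0))
to(.5200,.2393,.10,1.506)
"
```

```text
cup [0.73318224 0.30080351 0.08      ] [0.73539794 0.30061494 0.08      ] bottle [0.74598685 0.17053343 0.125     ] [ 7.51997864e-01  1.80294167e-01 -1.11022302e-16]
t 14.03 pos [0.5383 0.4095 0.1271] psi 1.4779 tilt [0.0074 0.0045] -> d [ 0.0026 -0.1713  0.0262] yaw -0.0281 F [-0.   0.3 -4.8] open 0.0197 gf 60.0
```

Emit:
{"fn": "carry_out", "kwargs": {"moves": [{"dx": 0, "dy": -0.03, "dz": 0, "yaw": -0.028, "jaw": 0.008}, {"dx": 0, "dy": -0.05, "dz": 0.01, "yaw": 0, "jaw": 0.008}, {"dx": 0, "dy": -0.05, "dz": 0.02, "yaw": 0, "jaw": 0.008}, {"dx": 0, "dy": -0.04, "dz": 0.02, "yaw": 0, "jaw": 0.008}, {"dx": 0, "dy": 0, "dz": 0, "yaw": 0, "jaw": 0.008}, {"dx": 0, "dy": 0, "dz": 0, "yaw": 0, "jaw": 0.008}]}}

```text
t: 14.78
tool_pos: [0.5231, 0.2383, 0.0702]
orientation: [-0.103, -3.138, 0.001]
force: [-0.4, 0.7, -4.6]
opening: 0.0196
gripper_force: 60.0
```

```bash
python3 -c "
from h import *
to(.5200,.2393,.0175,1.506)
"
```

```text
t 14.78 pos [0.5231 0.2383 0.0702] psi 1.5053 tilt [-0.0017 -0.0003] -> d [0.003  0.0008 0.0527] yaw -0.0007 F [-0.4  0.7 -4.6] open 0.0196 gf 60.0
```

Emit:
{"fn": "carry_out", "kwargs": {"moves": [{"dx": 0.003, "dy": 0.001, "dz": 0.02, "yaw": 0, "jaw": 0.008}, {"dx": 0, "dy": 0, "dz": 0.02, "yaw": 0, "jaw": 0.008}, {"dx": 0, "dy": 0, "dz": 0.012, "yaw": 0, "jaw": 0.008}, {"dx": 0, "dy": 0, "dz": 0, "yaw": 0, "jaw": 0.008}, {"dx": 0, "dy": 0, "dz": 0, "yaw": 0, "jaw": 0.008}]}}

```text
t: 15.4
tool_pos: [0.5211, 0.2398, 0.0194]
orientation: [0.102, 3.14, 0.0]
force: [0.1, -0.1, -3.8]
opening: 0.0191
gripper_force: 60.0
```

```bash
python3 -c "
from h import *
to(.5200,.2393,.0175,1.506)
b=snap('side','g')[180:400,200:460]
cv2.imwrite('pics/g4.png',cv2.resize(b,None,fx=2.7,fy=2.7,interpolation=cv2.INTER_CUBIC))
"
```

```text
t 15.40 pos [0.5211 0.2398 0.0194] psi 1.5061 tilt [0.0004 0.0002] -> d [ 0.0011 -0.0006  0.0019] yaw 0.0001 F [ 0.1 -0.1 -3.8] open 0.0191 gf 60.0
```

View pics/g4.png

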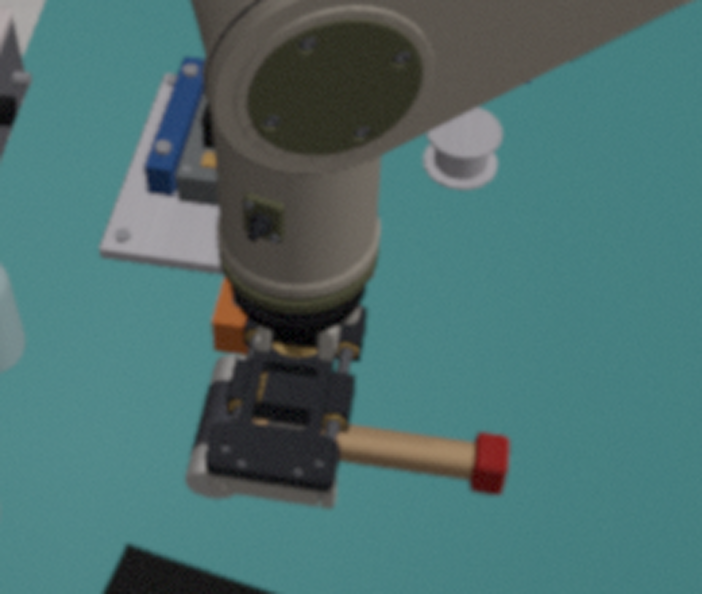

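Emit:
{"fn": "carry_out", "kwargs": {"moves": [{"dx": 0.001, "dy": -0.015, "dz": 0.002, "yaw": 0, "jaw": 0.008}, {"dx": 0, "dy": -0.015, "dz": 0, "yaw": 0, "jaw": 0.008}, {"dx": 0, "dy": -0.007, "dz": 0, "yaw": 0, "jaw": 0.008}]}}

```text
t: 15.82
tool_pos: [0.5186, 0.2022, 0.018]
orientation: [0.103, 3.137, 0.003]
force: [2.9, 5.0, -4.4]
opening: 0.0192
gripper_force: 60.1
```

```bash
python3 -c "
from h import *
to(.5200,.2393,.0175,1.506)
print(w2px('side',[.572,.2815,.031]),read_state()['wrist_torque'])
"
```

```text
t 15.82 pos [0.5186 0.2022 0.018 ] psi 1.5054 tilt [0.0029 0.0016] -> d [0.0011 0.0371 0.0006] yaw -0.0006 F [ 2.9  5.  -4.4] open 0.0192 gf 60.1
[278.38570224 360.42861833] [ 1.04905337 -0.7299056   0.33824373]
```

Emit:
{"fn": "carry_out", "kwargs": {"moves": [{"dx": 0, "dy": 0.015, "dz": 0, "yaw": 0, "jaw": 0.008}, {"dx": 0, "dy": 0.015, "dz": 0, "yaw": 0, "jaw": 0.008}, {"dx": 0, "dy": 0, "dz": 0, "yaw": 0, "jaw": 0.008}, {"dx": 0, "dy": -0.015, "dz": 0, "yaw": 0, "jaw": 0.008}, {"dx": 0, "dy": -0.015, "dz": 0, "yaw": 0, "jaw": 0.008}, {"dx": 0, "dy": -0.01, "dz": 0, "yaw": 0, "jaw": 0.008}]}}

```text
t: 16.58
tool_pos: [0.5175, 0.1922, 0.0174]
orientation: [0.103, 3.138, 0.003]
force: [5.0, 7.6, -6.6]
opening: 0.0193
gripper_force: 60.1
```

```bash
python3 -c "
from h import *
to(.5200,.2393,.0175,1.506)
"
```

```text
t 16.57 pos [0.5175 0.1922 0.0174] psi 1.5053 tilt [0.0019 0.0017] -> d [ 0.0005  0.0471 -0.    ] yaw -0.0007 F [ 5.   7.6 -6.6] open 0.0193 gf 60.1
```

Emit:
{"fn": "carry_out", "kwargs": {"moves": [{"dx": 0, "dy": 0.015, "dz": 0, "yaw": 0, "jaw": 0.008}, {"dx": 0, "dy": 0.01, "dz": 0, "yaw": 0, "jaw": 0.008}, {"dx": -0.003, "dy": 0, "dz": 0, "yaw": 0, "jaw": 0.008}, {"dx": 0, "dy": -0.015, "dz": 0, "yaw": 0, "jaw": 0.008}, {"dx": 0, "dy": -0.01, "dz": 0, "yaw": 0, "jaw": 0.008}, {"dx": -0.001, "dy": -0.005, "dz": 0, "yaw": 0, "jaw": 0.008}, {"dx": -0.001, "dy": -0.005, "dz": 0, "yaw": 0, "jaw": 0.008}]}}

```text
t: 17.45
tool_pos: [0.5206, 0.1826, 0.017]
orientation: [-0.103, -3.139, -0.002]
force: [-0.9, 5.7, -3.9]
opening: 0.0197
gripper_force: 60.0
```

```bash
python3 -c "
from h import *
to(.5200,.2393,.0175,1.506)
"
```

```text
t 17.45 pos [0.5206 0.1826 0.017 ] psi 1.5053 tilt [-0.0008  0.0015] -> d [ 0.0043  0.0565 -0.0004] yaw -0.0007 F [-0.9  5.7 -3.9] open 0.0197 gf 60.0
```

Emit:
{"fn": "carry_out", "kwargs": {"moves": [{"dx": 0, "dy": 0.015, "dz": 0, "yaw": 0, "jaw": 0.008}, {"dx": 0, "dy": 0.01, "dz": 0, "yaw": 0, "jaw": 0.008}, {"dx": -0.001, "dy": 0, "dz": 0, "yaw": 0, "jaw": 0.008}, {"dx": 0, "dy": -0.015, "dz": 0, "yaw": 0, "jaw": 0.008}, {"dx": 0, "dy": -0.01, "dz": 0, "yaw": 0, "jaw": 0.008}, {"dx": -0.0005, "dy": -0.003, "dz": 0, "yaw": 0, "jaw": 0.008}, {"dx": -0.001, "dy": -0.003, "dz": 0, "yaw": 0, "jaw": 0.008}]}}

```text
t: 18.32
tool_pos: [0.5211, 0.1808, 0.0171]
orientation: [-0.102, -3.137, -0.014]
force: [-11.1, 35.8, -0.5]
opening: 0.0196
gripper_force: 60.3
```

```bash
python3 -c "
from h import *
to(.5200,.2393,.0175,1.506)
"
```

```text
t 18.32 pos [0.5211 0.1808 0.0171] psi 1.5058 tilt [-0.0031  0.0088] -> d [0.0049 0.0583 0.0002] yaw -0.0002 F [-11.1  35.8  -0.5] open 0.0196 gf 60.3
```

Emit:
{"fn": "carry_out", "kwargs": {"moves": [{"dx": 0, "dy": 0.015, "dz": 0, "yaw": 0, "jaw": 0.008}, {"dx": 0, "dy": 0.015, "dz": 0, "yaw": 0, "jaw": 0.008}, {"dx": 0, "dy": 0, "dz": 0, "yaw": 0, "jaw": 0.008}, {"dx": 0, "dy": 0, "dz": 0, "yaw": 0, "jaw": 0.008}, {"dx": 0, "dy": -0.015, "dz": 0, "yaw": 0, "jaw": 0.008}, {"dx": 0, "dy": -0.01, "dz": 0, "yaw": 0, "jaw": 0.008}, {"dx": 0, "dy": -0.0035, "dz": 0, "yaw": 0, "jaw": 0.008}]}}

```text
t: 19.2
tool_pos: [0.5225, 0.1806, 0.0173]
orientation: [-0.103, -3.139, -0.011]
force: [-4.7, 29.0, -4.0]
opening: 0.0192
gripper_force: 60.4
```

```bash
python3 -c "
from h import *
to(.5200,.2393,.0175,1.506)
"
```

```text
t 19.20 pos [0.5225 0.1806 0.0173] psi 1.5053 tilt [-0.0008  0.0069] -> d [0.0063 0.0584 0.0002] yaw -0.0007 F [-4.7 29.  -4. ] open 0.0192 gf 60.4
```

Emit:
{"fn": "carry_out", "kwargs": {"moves": [{"dx": 0, "dy": 0.015, "dz": 0, "yaw": 0, "jaw": 0.008}, {"dx": 0, "dy": 0.03, "dz": 0, "yaw": 0, "jaw": 0.008}, {"dx": 0, "dy": 0.02, "dz": -0.03, "yaw": 0, "jaw": 0.008}, {"dx": 0, "dy": 0.03, "dz": -0.04, "yaw": 0, "jaw": 0.008}, {"dx": 0, "dy": 0.05, "dz": 0, "yaw": 0, "jaw": 0.008}, {"dx": 0, "dy": 0.05, "dz": 0, "yaw": 0.027, "jaw": 0.008}, {"dx": 0, "dy": 0.025, "dz": 0, "yaw": 0, "jaw": 0.008}, {"dx": 0, "dy": 0, "dz": 0, "yaw": 0, "jaw": 0.008}]}}

```text
t: 20.2
tool_pos: [0.5381, 0.3985, 0.0868]
orientation: [0.141, 3.138, -0.0]
force: [0.5, 0.1, -3.8]
opening: 0.019
gripper_force: 60.0
```

```bash
python3 -c "
from h import *
to(.5357,.4085,.012,1.478)
"
```

```text
t 20.20 pos [0.5381 0.3985 0.0868] psi 1.4807 tilt [ 0.     -0.0002] -> d [0.0033 0.0098 0.0748] yaw 0.0027 F [ 0.5  0.1 -3.8] open 0.0190 gf 60.0
```

Emit:
{"fn": "carry_out", "kwargs": {"moves": [{"dx": 0.003, "dy": 0.01, "dz": 0.02, "yaw": 0.003, "jaw": 0.008}, {"dx": 0, "dy": 0, "dz": 0.03, "yaw": 0, "jaw": 0.008}, {"dx": 0, "dy": 0, "dz": 0.015, "yaw": 0, "jaw": 0.008}, {"dx": 0, "dy": 0, "dz": 0.006, "yaw": 0, "jaw": 0.008}, {"dx": 0, "dy": 0, "dz": 0, "yaw": 0, "jaw": 0.008}, {"dx": 0, "dy": 0, "dz": 0, "yaw": 0, "jaw": 0.008}]}}

```text
t: 20.95
tool_pos: [0.5371, 0.408, 0.0176]
orientation: [0.149, 3.136, 0.002]
force: [0.8, 0.7, -3.6]
opening: 0.0196
gripper_force: 60.0
```

```bash
python3 -c "
from h import *
to(.5357,.4085,.012,1.478)
"
```

```text
t 20.95 pos [0.5371 0.408  0.0176] psi 1.4757 tilt [0.0018 0.0012] -> d [0.0015 0.0004 0.0056] yaw -0.0023 F [ 0.8  0.7 -3.6] open 0.0196 gf 60.0
```

Emit:
{"fn": "carry_out", "kwargs": {"moves": [{"dx": 0, "dy": 0, "dz": 0.003, "yaw": 0, "jaw": 0.008}, {"dx": 0, "dy": 0, "dz": 0.002, "yaw": 0, "jaw": 0.008}, {"dx": 0, "dy": 0, "dz": 0, "yaw": 0, "jaw": 0.008}, {"dx": 0, "dy": 0, "dz": 0, "yaw": 0, "jaw": 0.008}]}}

```text
t: 21.45
tool_pos: [0.5364, 0.4078, 0.0115]
orientation: [0.149, 3.137, 0.001]
force: [-0.3, 0.3, -2.3]
opening: 0.0194
gripper_force: 60.0
```

Emit:
{"fn": "carry_out", "kwargs": {"moves": [{"dx": 0, "dy": 0, "dz": 0, "yaw": 0, "jaw": 0.05}, {"dx": 0, "dy": 0, "dz": 0, "yaw": 0, "jaw": 0.06}, {"dx": 0, "dy": 0, "dz": 0, "yaw": 0, "jaw": 0.06}, {"dx": 0, "dy": 0, "dz": 0, "yaw": 0, "jaw": 0.06}, {"dx": 0, "dy": 0, "dz": -0.03, "yaw": 0, "jaw": 0.06}, {"dx": 0, "dy": 0, "dz": -0.05, "yaw": 0, "jaw": 0.06}, {"dx": 0, "dy": 0, "dz": -0.06, "yaw": 0, "jaw": 0.06}, {"dx": 0, "dy": 0, "dz": -0.05, "yaw": 0, "jaw": 0.06}]}}

```text
t: 22.45
tool_pos: [0.5364, 0.4077, 0.2039]
orientation: [0.149, 3.137, 0.002]
force: [0.1, 0.8, 0.1]
opening: 0.0602
gripper_force: 0.0
```

Emit:
{"fn": "carry_out", "kwargs": {"moves": [{"dx": 0.05, "dy": 0, "dz": -0.05, "yaw": 0, "jaw": 0.06}, {"dx": 0.05, "dy": 0.02, "dz": -0.05, "yaw": 0, "jaw": 0.06}, {"dx": 0.05, "dy": 0.04, "dz": 0, "yaw": 0, "jaw": 0.06}, {"dx": 0.03, "dy": 0.05, "dz": 0, "yaw": 0, "jaw": 0.06}, {"dx": 0, "dy": 0.05, "dz": 0, "yaw": 0, "jaw": 0.06}, {"dx": 0, "dy": 0, "dz": 0, "yaw": 0, "jaw": 0.06}]}}

```text
t: 23.2
tool_pos: [0.3845, 0.5809, 0.2844]
orientation: [-0.144, -3.136, 0.005]
force: [0.6, -0.4, -0.3]
opening: 0.0602
gripper_force: 0.0
```

```bash
python3 -c "
from h import *
to(.5357,.4085,.012,1.478)
b=snap('top','z');s=snap('side','z2')
a=cv2.resize(b[170:270,250:410],None,fx=5,fy=5,interpolation=cv2.INTER_CUBIC)
c=cv2.resize(b[195:335,110:220],None,fx=0.9,fy=0.9)
d=s
out=np.zeros((600,800,3),np.uint8);out[:400,:640]=cv2.resize(b[170:270,250:410],(640,400),interpolation=cv2.INTER_CUBIC)
out[:240,640:800]=cv2.resize(b[190:340,110:210],(160,240));out[400:,:270]=cv2.resize(s,(270,200));out[400:,270:540]=cv2.resize(b,(270,200));out[360:,600:]=cv2.resize(s[200:320,250:350],(200,240))
cv2.imwrite('pics/fin.png',out)
"
```

```text
t 23.20 pos [0.3845 0.5809 0.2844] psi 1.4792 tilt [-0.0029 -0.003 ] -> d [-0.167  -0.1569  0.2725] yaw 0.0012 F [ 0.6 -0.4 -0.3] open 0.0602 gf 0.0
```

View pics/fin.png

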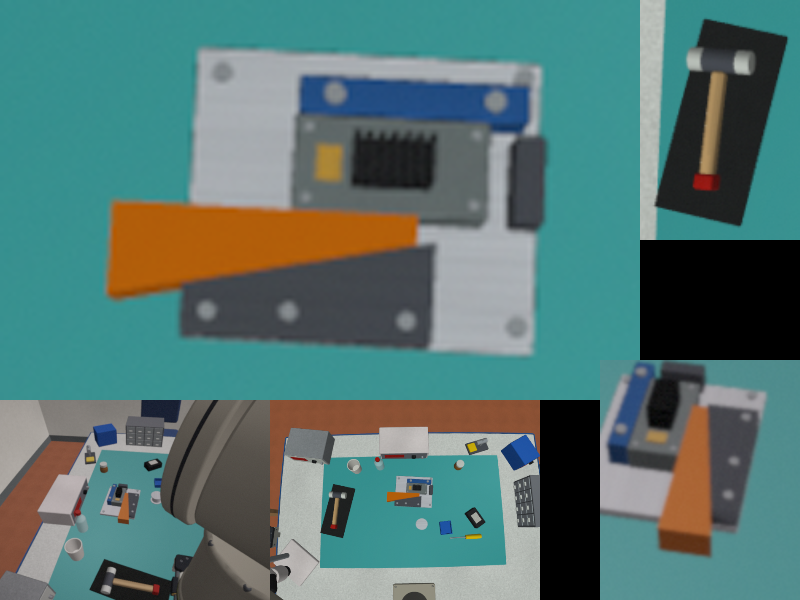

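The final picture shows the module flush between wedge and fence (centre at about top px (348,212)), the mallet on its pad, and the bystanders in place.

```bash
python3 -c "
from h import *
a=-1.636;R=np.array([[np.cos(a),-np.sin(a)],[np.sin(a),np.cos(a)]])
m=(px2w('top',250+391/4,170+169/4,.042)[:2]-[.6115,-.0322])@R;print(m)
if abs(m[0])<.019: print(close_job())
"
```

```text
[-0.00576059 -0.00307505]
the job is handed in; nothing more can be done
None
```

The module is clamped between wedge and fence, about 6 mm short of the nest point; five taps drove the wedge about 33 mm, and the last one didn't move it. The mallet is back on its pad, the other things on the bench look undisturbed in the final pictures, and the job is handed in at about 23 s; no verdict was returned.

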